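# Fetch the whetstone from behind the spice jars

### The arm

A 6-joint arm with a two-finger parallel gripper is mounted at the origin on a cart in front of the work surface, level with it; the furniture and walls round the work are solid. World frame = base frame: x ahead of the robot, y to its left, z up, the work surface at z = 0. Lengths are in m, angles in rad, forces in N, time in s.
With the tool pointing down it reaches from about 0.35 to 0.85 m from the base axis. Payload 8.1 kg.
Tool frame: the origin (TCP) lies at the very end of the fingers, on their centre line; the grasp point (between the pads) lies 19 mm behind it; x points along the fingers, y is the direction in which the jaws open and shut, and the axes are right-handed (so a half turn about x gives the same grasp; the last joint's range is limited). The gripper opens to 93 mm and grips with 3 to 60 N. Pads are 15 mm wide; open, the fingers measure 128 mm over their backs; the gripper's body (75 mm by 188 mm) begins 65 mm behind the grasp point.
Start: joints at [-0.085, 0.13, 1.488, -0, 1.523, -0.085], TCP at [0.6, 0, 0.219] pointing down, gripper open.
Joint ranges: [-2.96, 2.96], [-0.89, 2.26], [0.02, 2.5], [-1.34, 4.48], [0, 2.73], [-2.66, 2.66]. Speed limits (rad/s): [2.39, 2.39, 2.79, 3.14, 3.14, 3.14].

### API

Orientations are given as a unit quaternion [x, y, z, w].
In Python, from rig import bot, snapshot, job, models gives the robot as it stands. The module is installed in compiled form; this text tells all that it offers.
- The arm moves only by the shell command python3 -m inch 'ROWS' [FORCE]. ROWS is JSON, one flat list of numbers, 7 for each row, row after row: the turn, a rotation vector about the tool's x, y, z scaled (see below), then the shift along the tool's x, y, z scaled (see below), then the gripper command: -1 is fully open, 1 is shut, values between are in proportion. A call has 1 to 12 rows; each row is the pose to reach, as a shift and turn from the pose commanded when the call began, along the tool's axes at that moment; what a row does not reach only later rows make up. The controller multiplies each number of a shift by 0.25 m and each number of a turn by 2 rad. A row lasts 1/12 s, in which the tool goes at most 41.7 mm and 7.16 degrees, less where a joint would pass 70% of its speed; a pose out of reach is approached as far as the arm can. A call with a number of a shift or a turn outside -1 to 1 is refused whole. A call with a gripper value outside its range is refused whole. The fingers move at their own pace and stop on an object; FORCE is the grip in N (left out, the last holds). Time passes only in rows, so rows that repeat a pose let the fingers close. It gives the time, the measured TCP pose, the force and the opening at its end, in the units of the state.
- bot.sense(): the state, without advancing time (a new reading comes with each control period).
- snapshot(name): name is "scene" or "side" or "wrist"; returns a dict with "image" (420x560x3 uint8, blue, green, red), "depth" (420x560 float32, m along the optical axis (not along the pixel's ray), 0 where there is no reading), "fx", "fy", "cx", "cy" (pixels), "R" (3x3) and "t" (3): a world point X has camera coordinates R X + t. Camera axes: x right, y down, z forward; pixel columns grow to the right and rows downward; lengths in m; the calibration is good to about 2 mm. A picture is of the moment at which its call begins.
- job.finish_job(): hands the job in, once; it reports no verdict.
Trained networks look in a picture, given as the dict that the camera call returned (one of the last four; its "shot" number tells which), for a name from the list of things; names that differ only in an ending like _2 or _b are one class to them, and where a whole thing is asked for, a point or a joint stands for the part that bears it (a point fixed in the world has none). Each returns a list of dicts, best first, with "confidence" (0 to 1); they miss things now and then, are a little off and sometimes report something else, mostly with a low value. They report only what shows in the picture. A call takes as long as a camera call.
- models.spot_in(picture, target): "centre" ([row, column] in pixels, amid what is visible of it).
- models.regions_of(picture, target): "pixels" (420x560 bool, what is visible of it) and "centre" ([row, column] in pixels, amid what is visible of it).
The state is a dict: "clock": time; "qpos": joint angles; "dq": joint speeds; "joint_efforts": joint torques, N m; "ee_pos": TCP position; "ee_rot": TCP orientation; "contact_force": force on the tool from outside, world axes, zero at the start; "wrist_torque": the same for the moment, N m; "finger_gap": finger opening in m.
Only numpy, scipy, OpenCV 4.12 (cv2) and the standard library are available. Lean on these libraries where they do the work, as an engineer would, in place of code of your own. Each camera call takes 0.05 s, during which the arm holds its last target.

### The job

The whetstone lies in the low roofed bay of the wooden organiser, with two spice jars standing in front of it. First set both jars upright in the empty grey tray beside the organiser; then draw the stone out through the front of the bay and lay it flat on the green stone base, lengthwise and centred between the two end stops, orange side up as it lies now. Then put the jars back upright on the organiser, the red-lidded jar on the middle of the red square and the mustard-lidded jar on the middle of the yellow square, and leave the little pot on the organiser's roof where it stands.

Things in the scene. Friction and masses are not known exactly. Their poses are not given: they have to be found in the camera images.
- organiser: Fixed wooden organiser, 270 (x) x 170 (y) mm, origin under its centre; x points from its open front into the bay. Board top level at z = 10 mm. Bay at the back: roof x = +35 to +135, underside z = 46, top z = 58; 78 mm wide between walls, open only at x = +35, closed at x = +129. The rest (x = -135 to +35) is open above and carries the coloured squares.
- mark_red: Thin flat red square, 66 x 66 mm, lying on the front part of the organiser's board, the place of the red-lidded jar. Origin at its centre, on the board's top. The two squares' centres are 76 mm apart; which is left and which is right changes.
- mark_yellow: Thin flat yellow square, 66 x 66 mm, on the front part of the organiser's board, the place of the mustard-lidded jar. Origin at its centre, on the board's top.
- jar_red: Spice jar with a bright red lid and a dark label, round, 45 mm diameter, 108 mm tall, about 0.11 kg, loose. Origin at the centre of its underside, z up along the jar. Starts on the red square, in the stone's way.
- jar_yellow: Spice jar with a mustard-yellow lid and a light label, round, 45 mm diameter, 100 mm tall, about 0.1 kg, loose. Origin at the centre of its underside, z up along the jar. Starts on the yellow square, in the stone's way.
- whetstone: Whetstone: loose block 160 (x) x 56 (y) x 26 mm high, grey below, orange-brown on top, about 0.32 kg. Origin at the centre of its underside, z up, x lengthwise into the bay. It lies on the organiser's board, its front 65 to 80 mm sticking out of the bay, the rest under the roof; front end about 55 mm behind the line of the squares' centres. Drawn out 105 mm, it can be lifted.
- side_tray: Fixed grey shallow tray, 100 (x) x 208 (y) mm outside, rims 16 mm high; flat inside 88 x 196 mm, inner floor 5 mm above its underside. Origin at the centre of its underside, y axis along its length. Empty at the start; it stands left or right of the organiser.
- stone_base: Fixed green stone base, 212 long (x) x 86 wide (y) mm, bearing surface 14 mm above its underside, with a grey metal stop across each end (6.5 mm higher, 184 mm free length between the stops). Origin at the centre of its underside, x along its length. It stands on the other side of the organiser from the tray.
- pot: Small white pot with a red-and-white lid, 58 mm diameter, 50 mm high, loose, standing near the back on the organiser's roof. Bystander: it stays there. Origin at the centre of its underside.

How it is judged:
By the outcome, as a careful person would: the job done as asked, in the order asked, and still so for the second after the job is handed in, with the robot touching nothing.
It also fails if it takes over 144 s, if anything falls off the work surface, if the arm or the gripper's body presses on something with over 40 N, if the wrist force passes 120 N, or if a joint passes its speed limit or range.

## Working session

There is one attempt and no reset: what is moved stays moved. The work goes in short steps, Python scripts to look and compute and a shell command to move; the robot and the scene stay as the last step left them, time stands still between calls to the robot, and variables do not carry over. Pictures are saved under pics/ and viewed, and the job is handed in when it is done.

```bash
ls; mkdir -p pics; cat > h.py <<'E'
import numpy as np, cv2
from rig import bot, snapshot, job, models
from scipy.spatial.transform import Rotation as Rn
def world(p,mask=None):
    d=p["depth"]; r,c=np.mgrid[0:d.shape[0],0:d.shape[1]]
    X=np.stack([(c-p["cx"])/p["fx"]*d,(r-p["cy"])/p["fy"]*d,d],-1)
    W=(X-np.asarray(p["t"]))@np.asarray(p["R"])
    W[d<=0]=np.nan
    return W
E
python3 - <<'E'
from h import *
print(bot.sense())
for n in ["scene","side","wrist"]:
    p=snapshot(n); cv2.imwrite(f"pics/{n}0.png",p["image"])
    print(n,np.round(-np.asarray(p["R"]).T@p["t"],3))
    W=world(p)
    for t in ["organiser","mark_red","mark_yellow","jar_red","jar_yellow","whetstone","side_tray","stone_base","pot"]:
        rs=models.regions_of(p,t)[:2]
        for r in rs:
            w=W[r["pixels"]]; w=w[~np.isnan(w[:,0])]
            print(t,round(r["confidence"],2),np.round(r["centre"]),len(w),np.round(np.median(w,0),3) if len(w) else None, np.round(np.percentile(w,[2,98],axis=0),3).tolist() if len(w) else None)
print(bot.sense()["clock"])
E
```

```text
pics
{'clock': 0.0, 'qpos': array([-8.54180070e-02,  1.31135868e-01,  1.48925176e+00, -1.33913309e-05,
        1.52297903e+00, -8.53923495e-02]), 'dq': array([ 0.0005135 , -0.00114713, -0.00064357, -0.00051628, -0.00014051,
       -0.00145297]), 'joint_efforts': array([-1.61290725e-03, -5.59853125e+01, -4.91755986e+01,  7.67333270e-02,
        3.59135563e-02, -2.97389461e-04]), 'ee_pos': array([5.99450216e-01, 5.35467914e-05, 2.17617656e-01]), 'ee_rot': array([ 0.49959838,  0.50047022, -0.50041373,  0.49951688]), 'contact_force': array([-0.29814535,  0.21270793, -0.39871437]), 'wrist_torque': array([ 0.00441168, -0.05554443,  0.06575915]), 'finger_gap': 0.09328231838026076}
scene [-0.109 -0.533  0.451]
organiser 0.63 [237. 307.] 4932 [ 0.613 -0.043  0.016] [[0.435, -0.092, 0.004], [0.706, 0.086, 0.06]]
mark_red 0.66 [283. 275.] 411 [ 0.468 -0.065  0.012] [[0.448, -0.081, 0.01], [0.519, -0.015, 0.013]]
mark_yellow 0.71 [264. 238.] 312 [0.461 0.011 0.012] [[0.441, -0.004, 0.01], [0.507, 0.058, 0.013]]
jar_red 0.7 [244. 265.] 2022 [ 0.463 -0.062  0.075] [[0.456, -0.073, 0.015], [0.492, 
[... 1956 characters left out ...]
_yellow 0.83 [157. 191.] 1454 [0.489 0.034 0.01 ] [[0.442, -0.004, 0.009], [0.505, 0.062, 0.013]]
mark_yellow 0.74 [  6. 129.] 1666 [0.434 0.189 0.004] [[0.397, 0.175, 0.001], [0.507, 0.196, 0.016]]
jar_red 0.9 [239. 167.] 2882 [ 0.482 -0.038  0.104] [[0.457, -0.065, 0.012], [0.499, -0.028, 0.119]]
jar_yellow 0.71 [168. 151.] 3468 [0.479 0.034 0.109] [[0.45, 0.012, 0.018], [0.493, 0.054, 0.112]]
side_tray 0.86 [  6. 131.] 1719 [0.434 0.189 0.004] [[0.396, 0.175, 0.001], [0.508, 0.196, 0.016]]
stone_base 0.85 [360. 222.] 2971 [ 0.505 -0.256  0.014] [[0.415, -0.282, 0.003], [0.596, -0.185, 0.021]]
pot 0.83 [185. 359.] 3561 [0.663 0.021 0.108] [[0.638, -0.008, 0.072], [0.691, 0.045, 0.109]]
1.5
```

View pics/scene0.png

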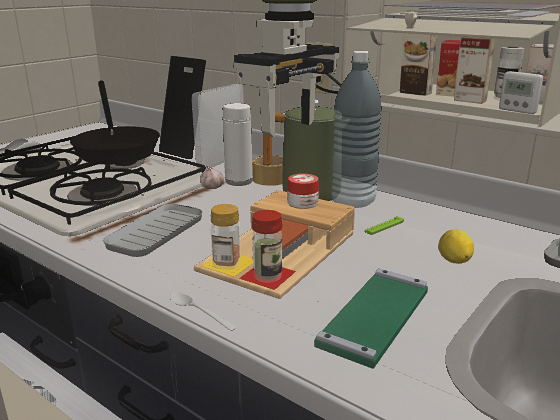

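View pics/side0.png

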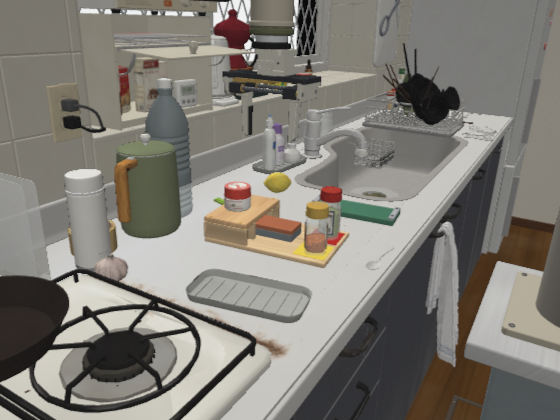

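View pics/wrist0.png

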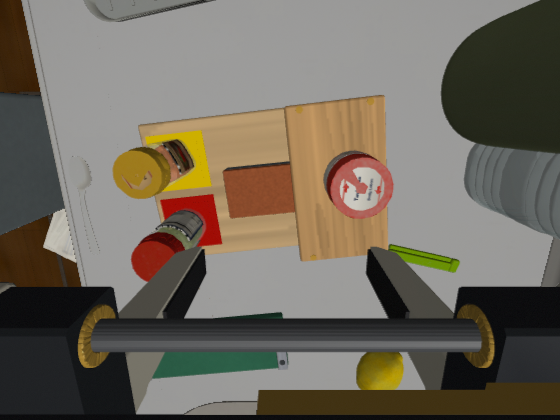

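The scene view shows the jars on their squares (yellow (238,227), red (244,265)), the tray on the left and the green base on the right. The wrist view shows the stone's front end out of the bay at (190,260) and the pot on the roof at (185,360). Next I'll measure the poses precisely.

```bash
cat >> h.py <<'E'
def pts(p,t,zlo=-1,zhi=1,n=0,er=0):
    rs=models.regions_of(p,t)
    if not rs: return np.zeros((0,3))
    m=rs[n]["pixels"].astype(np.uint8)
    if er: m=cv2.erode(m,np.ones((3,3)),iterations=er)
    w=world(p)[m>0]; w=w[~np.isnan(w[:,0])]
    return w[(w[:,2]>zlo)&(w[:,2]<zhi)]
def rect(w):
    (c,s,a)=cv2.minAreaRect((w[:,:2]*1000).astype(np.float32)); return np.round(c,1),np.round(s,1),round(a,1)
def circ(w,r):
    from scipy.optimize import least_squares
    # visible-surface circle fit, fixed radius
    f=lambda q:np.hypot(w[:,0]-q[0],w[:,1]-q[1])-r
    o=least_squares(f,w[:,:2].mean(0),loss="soft_l1",f_scale=0.002); return np.round(o.x*1000,1),round(float(np.sqrt(np.mean(o.fun**2))*1000),1)
def rotm(): return Rn.from_quat(bot.sense()["ee_rot"]).as_matrix()
E
python3 - <<'E'
from h import *
print(np.round(rotm(),3))
P={n:snapshot(n) for n in ["scene","side","wrist"]}
w=P["wrist"]
for t,a,b in [("mark_red",.006,.014),("mark_yellow",.006,.014),("organiser",.052,.064),("organiser",.004,.015)]:
    q=pts(w,t,a,b,er=1); print(t,rect(q),q[:,2].mean())
# stone: by colour/height in wrist
W=world(w)
q=W[(abs(W[...,2]-.036)<.005)&(W[...,0]>.5)&(W[...,0]<.66)&(abs(W[...,1])<.06)]; print("stone",len(q),rect(q),q[:,2].mean(),rect(q[np.random.rand(len(q))<2]))
for n in P:
    for t,h in [("jar_red",.118),("jar_yellow",.110),("pot",.108)]:
        q=pts(P[n],t,h-.004,h+.006,er=0); 
        if len(q): print(n,t,"lidtop",len(q),rect(q),q[:,2].mean())
    for t in ["jar_red","jar_yellow"]:
        q=pts(P[n],t,.02,.08,er=1)
        if len(q)>20: print(n,t,"body",circ(q,.0225))
for n in ["scene","side"]:
    for t in ["side_tray","stone_base"]:
        for a,b in [(-.01,.03),(.0115,.03)]:
            q=pts(P[n],t,a,b); print(n,t,len(q),rect(q))
    # combined
q=np.vstack([pts(P[n],"side_tray") for n in ["scene","side"]]);print(rect(q))
q=np.vstack([pts(P[n],"stone_base") for n in ["scene","side"]]);print(rect(q))
E
```

```text
[[ 0.  1. -0.]
 [ 0. -0. -1.]
 [-1.  0. -0.]]
mark_red (array([480.5, -48.2]), array([63.4, 64.5]), 6.8) 0.010466442478870866
mark_yellow (array([472.7,  27.8]), array([63. , 65.4]), 6.5) 0.010366607990563003
organiser (array([654.4,  11. ]), array([ 99.3, 167. ]), 6.3) 0.05754795763116509
organiser (array([521.6,  -4.2]), array([167.6, 167.1]), 6.4) 0.009655196484096984
stone 3219 (array([567.8,  -2.9]), array([76. , 56.4]), 5.8) 0.035591839538835775 (array([567.8,  -2.9]), array([76. , 56.4]), 5.8)
scene jar_red lidtop 319 (array([476.4, -51.3]), array([42.2, 43.7]), 22.3) 0.11813333810835287
scene jar_yellow lidtop 271 (array([466.2,  27.8]), array([38.4, 39.8]), 61.2) 0.11079290933632464
scene pot lidtop 300 (array([666.3,  14.9]), array([52. , 53.5]), 13.4) 0.10862171972665474
scene jar_red body (array([478.8, -50.1]), 1.1)
scene jar_yellow body (array([469. ,  30.1]), 1.7)
side jar_red lidtop 156 (array([477.8, -49. ]), array([43.5, 41.6]), 41.5) 0.11814103915402405
side jar_yellow lidtop 162 (array([469.7,  35.2]), array([38.6, 37.6]), 47.2) 0.11063783883000776
side pot lidtop
[... 413 characters left out ...]
scene side_tray 2884 (array([505.9, 253.6]), array([245.2, 128.7]), 11.2)
scene side_tray 630 (array([491.2, 237.2]), array([210.2, 102.5]), 10.6)
scene stone_base 5920 (array([ 504.5, -235.2]), array([236.9,  85.9]), 6.1)
scene stone_base 5382 (array([ 493.1, -236.4]), array([214.1,  85.9]), 6.1)
side side_tray 4466 (array([502.1, 225.8]), array([223.6, 130.5]), 11.0)
side side_tray 837 (array([492.3, 237.8]), array([208.9, 102.8]), 10.5)
side stone_base 1034 (array([ 495.3, -254.7]), array([209.3, 132.6]), 6.5)
side stone_base 803 (array([ 492.9, -234.6]), array([209.3,  91.9]), 7.2)
(array([508.6, 240.1]), array([245.2, 156.2]), 11.2)
(array([ 470.3, -228.3]), array([229.5, 261.5]), 46.0)
```

```bash
python3 - <<'E'
from h import *
for n in ["scene","side"]:
    W=world(snapshot(n)).reshape(-1,3)
    for name,(x0,x1,y0,y1) in {"tray side":(.3,.68,.1,.36),"base side":(.3,.66,-.36,-.13)}.items():
        q=W[(W[:,0]>x0)&(W[:,0]<x1)&(W[:,1]>y0)&(W[:,1]<y1)&(W[:,2]>.03)&(W[:,2]<.3)]
        print(n,name,len(q),np.round([q.min(0),q.max(0)],3).tolist() if len(q) else "")
E
python3 -m inch '[0,0,0,0,-0.16,-0.04,-1, 0,0,0,0,-0.32,-0.08,-1, 0,0,0,0,-0.44,-0.11,-1, 0,0,0,0,-0.524,-0.122,-1, 0,0,0,0.12,-0.524,-0.122,-1, 0,0,0,0.24,-0.524,-0.122,-1, 0,0,0,0.36,-0.524,-0.122,-1, 0,0,0,0.48,-0.524,-0.122,-1, 0,0,0,0.58,-0.524,-0.122,-1, 0,0,0,0.64,-0.524,-0.122,-1, 0,0,0,0.67,-0.524,-0.122,-1, 0,0,0,0.67,-0.524,-0.122,-1]' 25
```

```text
scene tray side 156 [[0.399, 0.356, 0.033], [0.677, 0.36, 0.042]]
scene base side 0 
side tray side 29 [[0.412, 0.358, 0.037], [0.662, 0.36, 0.039]]
side base side 0 
clock: 4.3
ee_pos: [0.4675, 0.0306, 0.0494]
ee_rot: [0.499, 0.501, -0.501, 0.499]
contact_force: [0.1, -1.2, -0.4]
finger_gap: 0.0932
```

```bash
python3 -m inch '[0,0,0,0,0.005,0,0.3, 0,0,0,0,0.005,0,1, 0,0,0,0,0.005,0,1, 0,0,0,0,0.005,0,1, 0,0,0,0,0.005,0,1, 0,0,0,0,0.005,0,1, 0,0,0,0,0.005,0,1, 0,0,0,0,0.005,0,1, 0,0,0,0,0.005,0,1, 0,0,0,0,0.005,0,1, 0,0,0,-0.02,0.005,0,1, 0,0,0,-0.05,0.005,0,1]' 25
```

```text
clock: 5.3
ee_pos: [0.4692, 0.0305, 0.063]
ee_rot: [0.499, 0.501, -0.501, 0.499]
contact_force: [0.2, 0.6, -0.8]
finger_gap: 0.0487
```

```bash
python3 -m inch '[0,0,0,-0.06,0,0,1, 0,0,0,-0.12,0,0,1, 0,0,0,-0.14,0.02,-0.06,1, 0,0,0,-0.14,0.05,-0.16,1, 0,0,0,-0.14,0.09,-0.28,1, 0,0,0,-0.14,0.13,-0.4,1, 0,0,0,-0.14,0.17,-0.52,1, 0,0,0,-0.14,0.21,-0.64,1, 0,0,0,-0.14,0.24,-0.74,1, 0,0,0,-0.14,0.265,-0.82,1, 0,0,0,-0.14,0.28,-0.86,1, 0,0,0,-0.14,0.28,-0.862,1]'
python3 - <<'E'
from h import *
p=snapshot("side"); cv2.imwrite("pics/side1.png",p["image"])
for n in ["side","scene"]:
    p=snapshot(n); W=world(p)
    q=pts(p,"jar_yellow",er=1)
    print(n,len(q),np.round(np.percentile(q,[2,50,98],axis=0),3).tolist(),circ(q,.0225))
print(bot.sense()["finger_gap"],bot.sense()["ee_pos"])
E
```

```text
clock: 6.3
ee_pos: [0.5406, 0.2477, 0.099]
ee_rot: [0.5, 0.501, -0.499, 0.5]
contact_force: [-0.0, -0.2, -0.9]
finger_gap: 0.0491
side 1428 [[0.516, 0.24, 0.064], [0.531, 0.264, 0.114], [0.552, 0.271, 0.159]] (array([540.6, 246. ]), 3.9)
scene 1019 [[0.516, 0.22, 0.065], [0.529, 0.227, 0.111], [0.553, 0.248, 0.159]] (array([540.3, 244.9]), 3.6)
0.04961813186045483 [0.54004999 0.24469316 0.09860918]
```

View pics/side1.png

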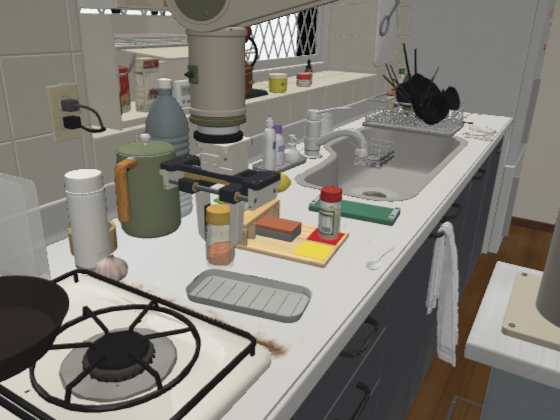

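The side view shows the yellow jar held upright at (235,220) between the fingers, clear of the tray. I'll lower it now.

```bash
python3 -m inch '[0,0,0,0.06,0,0,1, 0,0,0,0.12,0,0,1, 0,0,0,0.17,0,0,1, 0,0,0,0.195,0,0,1, 0,0,0,0.205,0,0,1, 0,0,0,0.21,0,0,1, 0,0,0,0.213,0,0,1, 0,0,0,0.213,0,0,1]'
```

```text
clock: 7.22
ee_pos: [0.5407, 0.2458, 0.0463]
ee_rot: [0.5, 0.5, -0.5, 0.5]
contact_force: [-1.6, -1.5, 3.4]
finger_gap: 0.049
```

```bash
python3 -m inch '[0,0,0,0,0,0,0.4, 0,0,0,0,0,0,-0.2, 0,0,0,0,0,0,-1, 0,0,0,0,0,0,-1, 0,0,0,0,0,0,-1, 0,0,0,-0.04,0,0,-1, 0,0,0,-0.12,0,0,-1, 0,0,0,-0.22,0,0,-1, 0,0,0,-0.32,0,0,-1, 0,0,0,-0.38,0,0,-1, 0,0,0,-0.4,0,0.02,-1]'
python3 -m inch '[0,0,0,0,0,0.12,-1, 0,0,0,0,-0.02,0.28,-1, 0,0,0,0,-0.05,0.44,-1, 0,0,0,0,-0.1,0.58,-1, 0,0,0,0,-0.15,0.74,-1, 0,0,0,0,-0.2,0.88,-1, 0,0,0,0,-0.24,0.98,-1, 0,0,0,0,-0.246,0.98,-1]'
python3 - <<'E'
from h import *
s=bot.sense();print(s["ee_pos"],s["ee_rot"])
for n in ["side","scene"]:
    p=snapshot(n)
    cv2.imwrite(f"pics/{n}2.png",p["image"])
    for t in ["jar_yellow","jar_red"]:
        q=pts(p,t,er=1); print(n,t,np.round(np.percentile(q,[2,50,98],axis=0),3).tolist(),circ(q,.0225))
E
```

```text
clock: 8.13
ee_pos: [0.5422, 0.2423, 0.1499]
ee_rot: [0.502, 0.499, -0.498, 0.501]
contact_force: [1.0, -0.0, -0.1]
finger_gap: 0.0929
clock: 8.8
ee_pos: [0.4768, -0.0082, 0.1447]
ee_rot: [-0.5, -0.499, 0.502, -0.499]
contact_force: [0.1, 0.3, -0.0]
finger_gap: 0.0927
[ 0.47678666 -0.00820387  0.14472142] [-0.5001033  -0.49906779  0.50172675 -0.49909749]
side jar_yellow [[0.516, 0.238, 0.013], [0.53, 0.262, 0.066], [0.551, 0.271, 0.107]] (array([541.2, 245.5]), 4.0)
side jar_red [[0.457, -0.052, 0.018], [0.47, -0.032, 0.072], [0.49, -0.026, 0.119]] (array([479.7, -50.7]), 3.4)
scene jar_yellow [[0.517, 0.221, 0.014], [0.527, 0.23, 0.065], [0.552, 0.251, 0.107]] (array([541.2, 245.9]), 3.8)
scene jar_red [[0.455, -0.073, 0.017], [0.463, -0.063, 0.075], [0.486, -0.039, 0.119]] (array([479.1, -49.8]), 3.7)
```

View pics/scene2.png

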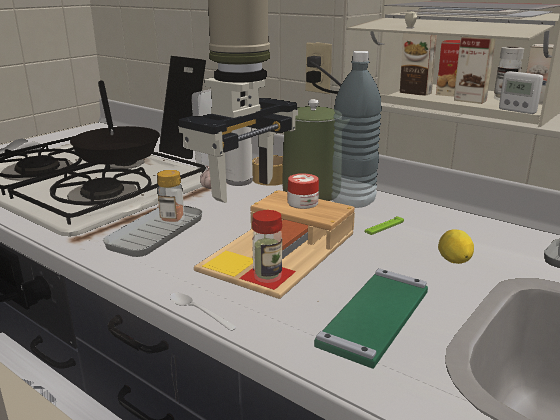

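Yellow jar stands upright in the tray at (197,170); the red one is untouched at (245,266). Going to the red jar.

```bash
python3 -m inch '[0,0,0,0,0.005,0.1,-1, 0,0,0,0,0.008,0.165,-1, 0,0,0,0,0.008,0.175,-1, 0,0,0,0,0.008,0.175,-1, 0,0,0,0,0.008,0.175,-1]'
```

```text
clock: 9.52
ee_pos: [0.4808, -0.0468, 0.1452]
ee_rot: [0.5, 0.5, -0.5, 0.5]
contact_force: [0.1, -0.3, -0.6]
finger_gap: 0.0929
```

```bash
python3 -m inch '[0,0,0,0.08,-0.004,0.012,-1, 0,0,0,0.18,-0.004,0.012,-1, 0,0,0,0.28,-0.004,0.012,-1, 0,0,0,0.34,-0.004,0.012,-1, 0,0,0,0.37,-0.004,0.012,-1, 0,0,0,0.37,-0.004,0.012,-1,  0,0,0,0.37,-0.004,0.012,0.3, 0,0,0,0.37,-0.004,0.012,1, 0,0,0,0.37,-0.004,0.012,1, 0,0,0,0.37,-0.004,0.012,1, 0,0,0,0.37,-0.004,0.012,1, 0,0,0,0.37,-0.004,0.012,1]' 25
python3 -m inch '[0,0,0,0,0,0,1, 0,0,0,0,0,0,1, 0,0,0,-0.02,0,0,1, 0,0,0,-0.06,0,0,1, 0,0,0,-0.12,0,0,1, 0,0,0,-0.18,0,0,1, 0,0,0,-0.2,0,0,1]'
```

```text
clock: 10.52
ee_pos: [0.4801, -0.0508, 0.0534]
ee_rot: [0.5, 0.5, -0.5, 0.5]
contact_force: [0.4, 0.2, -0.3]
finger_gap: 0.0575
clock: 11.1
ee_pos: [0.4813, -0.051, 0.106]
ee_rot: [0.501, 0.499, -0.499, 0.501]
contact_force: [0.4, -0.0, -1.4]
finger_gap: 0.0441
```

```bash
python3 -m inch '[0,0,0,0,-0.03,-0.06,1, 0,0,0,0,-0.08,-0.16,1, 0,0,0,0,-0.12,-0.28,1, 0,0,0,0,-0.15,-0.4,1, 0,0,0,0,-0.15,-0.52,1, 0,0,0,0,-0.15,-0.64,1, 0,0,0,0,-0.15,-0.76,1, 0,0,0,0,-0.15,-0.88,1, 0,0,0,0,-0.15,-0.96,1, 0,0,0,0,-0.15,-0.99,1]'
python3 -m inch '[0,0,0,0,0,-0.06,1, 0,0,0,0,0,-0.11,1, 0,0,0,0,0,-0.125,1, 0,0,0,0,0,-0.125,1, 0,0,0,0,0,-0.125,1]'
python3 - <<'E'
from h import *
s=bot.sense();print(s["ee_pos"],s["ee_rot"],s["finger_gap"])
for n in ["side","scene"]:
    p=snapshot(n)
    cv2.imwrite(f"pics/{n}3.png",p["image"])
    for t in ["jar_yellow","jar_red"]:
        q=pts(p,t,er=1); print(n,t,np.round(np.percentile(q,[2,50,98],axis=0),3).tolist(),circ(q,.0225))
E
```

```text
clock: 11.93
ee_pos: [0.4419, 0.1994, 0.1031]
ee_rot: [0.5, 0.501, -0.499, 0.5]
contact_force: [0.6, 0.2, -0.2]
finger_gap: 0.0444
clock: 12.35
ee_pos: [0.4423, 0.2275, 0.1028]
ee_rot: [-0.5, -0.5, 0.5, -0.5]
contact_force: [-0.3, -0.6, -2.5]
finger_gap: 0.0446
[0.44225814 0.22748743 0.10278948] [-0.49977307 -0.49996826  0.50015115 -0.50010744] 0.044636777063220015
side jar_yellow [[0.516, 0.237, 0.013], [0.53, 0.262, 0.066], [0.551, 0.271, 0.107]] (array([541.3, 245.5]), 4.0)
side jar_red [[0.421, 0.223, 0.068], [0.435, 0.246, 0.123], [0.456, 0.251, 0.169]] (array([443.5, 227.5]), 3.8)
scene jar_yellow [[0.516, 0.221, 0.014], [0.528, 0.23, 0.064], [0.553, 0.252, 0.107]] (array([513.6, 218.5]), 7.8)
scene jar_red [[0.421, 0.204, 0.068], [0.433, 0.209, 0.118], [0.453, 0.23, 0.169]] (array([443.3, 228.5]), 3.5)
```

View pics/side3.png

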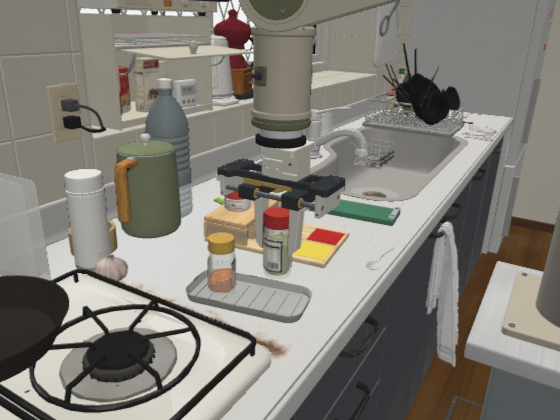

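Side view: the red jar is held upright at (240,278), over the tray's near end, and the yellow one stands at (262,222). Lowering.

```bash
python3 -m inch '[0,0,0,0.06,0,0,1, 0,0,0,0.12,0,0,1, 0,0,0,0.17,0,0,1, 0,0,0,0.195,0,0,1, 0,0,0,0.205,0,0,1, 0,0,0,0.21,0,0,1, 0,0,0,0.212,0,0,1, 0,0,0,0.212,0,0,1]'
```

```text
clock: 13.32
ee_pos: [0.4428, 0.2282, 0.0506]
ee_rot: [0.5, 0.5, -0.5, 0.5]
contact_force: [-0.4, 0.2, -1.3]
finger_gap: 0.0444
```

```bash
python3 -m inch '[0,0,0,0.004,0,0,1, 0,0,0,0.007,0,0,1, 0,0,0,0.007,0,0,1]'
```

```text
clock: 13.57
ee_pos: [0.4424, 0.2281, 0.0483]
ee_rot: [0.5, 0.5, -0.5, 0.5]
contact_force: [0.0, -0.9, -2.2]
finger_gap: 0.0441
```

```bash
python3 -m inch '[0,0,0,0.003,0,0,1, 0,0,0,0.005,0,0,1, 0,0,0,0.005,0,0,1]'
```

```text
clock: 13.82
ee_pos: [0.4425, 0.2282, 0.0479]
ee_rot: [0.5, 0.5, -0.5, 0.5]
contact_force: [-4.9, -1.0, 7.8]
finger_gap: 0.0446
```

```bash
python3 -m inch '[0,0,0,-0.004,0,0,0.4, 0,0,0,-0.004,0,0,-0.2, 0,0,0,-0.004,0,0,-0.5, 0,0,0,-0.004,0,0,-0.5, 0,0,0,-0.004,0,0,-0.5, 0,0,0,-0.04,0,0,-0.5, 0,0,0,-0.12,0,0,-0.5, 0,0,0,-0.22,0,0,-0.5, 0,0,0,-0.32,0,0,-0.5, 0,0,0,-0.4,0,0,-1, 0,0,0,-0.44,0,0,-1, 0,0,0,-0.44,0,0,-1]'
python3 -m inch '[-0.06,0,0,0,0,0.06,-1, -0.12,0,0,0,0.04,0.16,-1, -0.18,0,0,0,0.1,0.28,-1, -0.24,0,0,0,0.16,0.4,-1, -0.3,0,0,0,0.24,0.52,-1, -0.36,0,0,0,0.32,0.64,-1, -0.42,0,0,0,0.4,0.76,-1, -0.48,0,0,0,0.46,0.86,-1, -0.54,0,0,0,0.481,0.926,-1, -0.6,0,0,0,0.481,0.926,-1, -0.66,0,0,0,0.481,0.926,-1, -0.72,0,0,0,0.481,0.926,-1]'
python3 -m inch '[-0.06,0,0,0,0,0,-1, -0.118,0,0,0,0,0,-1, -0.118,0,0,0,0,0,-1, -0.118,0,0,0,0,0,-1, -0.118,0,0,0,0,0,-1]'
python3 - <<'E'
from h import *
s=bot.sense();print(s["ee_pos"],np.round(rotm(),3),s["qpos"])
for n in ["side","scene","wrist"]:
    p=snapshot(n)
    cv2.imwrite(f"pics/{n}4.png",p["image"])
    for t in ["jar_yellow","jar_red"]:
        q=pts(p,t,er=1); print(n,t,len(q)and (np.round(np.percentile(q,[2,50,98],axis=0),3).tolist(),circ(q,.0225)))
W=world(p)
q=W[(abs(W[...,2]-.036)<.004)&(W[...,0]>.5)&(W[...,0]<.66)&(abs(W[...,1])<.06)]; print("stone",len(q),rect(q) if len(q) else 0)
E
```

```text
clock: 14.82
ee_pos: [0.4441, 0.2288, 0.1602]
ee_rot: [0.502, 0.499, -0.498, 0.501]
contact_force: [-0.4, 0.2, 0.5]
finger_gap: 0.0849
clock: 15.82
ee_pos: [0.5616, -0.0041, 0.1547]
ee_rot: [0.045, 0.707, -0.045, 0.705]
contact_force: [-0.5, 0.6, -0.3]
finger_gap: 0.0935
clock: 16.23
ee_pos: [0.562, -0.0034, 0.1559]
ee_rot: [-0.036, 0.707, 0.036, 0.706]
contact_force: [-0.0, -0.4, -0.1]
finger_gap: 0.0928
[ 0.56201904 -0.00340364  0.15594155] [[-0.001 -0.101  0.995]
 [ 0.     0.995  0.101]
 [-1.     0.    -0.001]] [-9.72871805e-02  6.72759731e-02  1.67095924e+00  9.37353835e-06
  1.40472259e+00 -1.76936426e+00]
side jar_yellow ([[0.516, 0.236, 0.012], [0.53, 0.262, 0.066], [0.552, 0.271, 0.107]], (array([541. , 245.4]), 5.4))
side jar_red ([[0.421, 0.221, 0.014], [0.433, 0.246, 0.071], [0.456, 0.252, 0.114]], (array([443.9, 228.2]), 3.9))
scene jar_yellow ([[0.516, 0.221, 0.013], [0.528, 0.23, 0.064], [0.555, 0.253, 0.107]], (array([541.3, 245.7]), 3.8))
scene jar_red ([[0.42, 0.205, 0.012], [0.431, 0.213, 0.068], [0.455, 0.237, 0.115]], (array([443.7, 229.3]), 3.5))
wrist jar_yellow ([[0.516, 0.22, 0.011], [0.537, 0.224, 0.043], [0.561, 0.241, 0.072]], (array([538.4, 243.6]), 1.2))
wrist jar_red ([[0.424, 0.205, 0.009], [0.446, 0.207, 0.031], [0.463, 0.222, 0.052]], (array([441. , 227.7]), 0.7))
stone 4903 (array([571. ,   0.6]), array([82.6, 96.9]), 6.3)
```

View pics/wrist4.png

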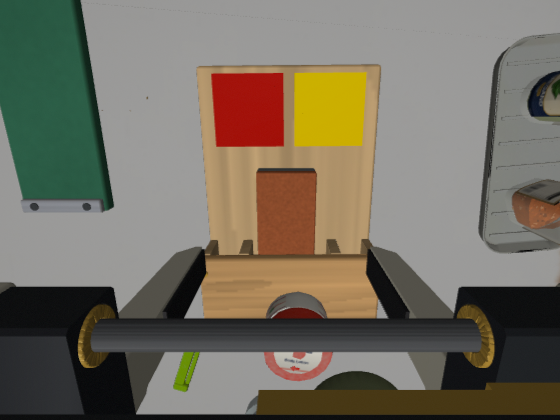

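View pics/side4.png

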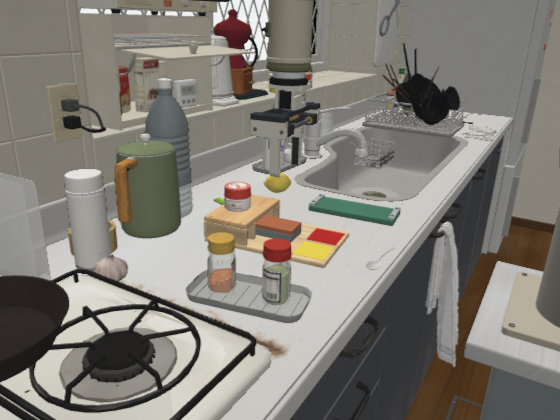

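Both jars are upright in the tray (side view (263,222) and (272,277)). The wrist view shows the squares fully, with the stone's front part at (170–255, 257–316). Refining poses of squares, stone and base.

```bash
python3 - <<'E'
from h import *
P={n:snapshot(n) for n in ["wrist","scene","side"]}
for n in P:
    p=P[n]
    for t,a,b in [("mark_red",.006,.015),("mark_yellow",.006,.015),("whetstone",.032,.041),("stone_base",.010,.0175),("stone_base",.0175,.025)]:
        q=pts(p,t,a,b)
        if len(q)>20: print(n,t,len(q),rect(q),np.round(q.mean(0)*1000,1))
p=P["wrist"];W=world(p);im=p["image"].astype(int)
hsv=cv2.cvtColor(p["image"],cv2.COLOR_BGR2HSV)
for nm,m in {"red":((hsv[...,0]<6)|(hsv[...,0]>174))&(hsv[...,1]>220)&(abs(W[...,2]-.011)<.004),"yel":(abs(hsv[...,0].astype(int)-26)<5)&(hsv[...,1]>220)&(abs(W[...,2]-.011)<.004),
 "stone":(abs(W[...,2]-.036)<.004)&(hsv[...,1]>100)&(hsv[...,0]<11)}.items():
    m[260:]=False; m[:, :190]=False;m[:,385:]=False
    q=W[m]; print(nm,len(q),rect(q),np.round(q.mean(0)*1000,1))
E
```

```text
wrist mark_red 5034 (array([481. , -47.5]), array([66.9, 65.3]), 5.9) [479.6 -47.7  10.3]
wrist mark_yellow 5159 (array([472.2,  28. ]), array([67. , 66.2]), 6.3) [471.1  27.5  10.3]
wrist whetstone 4677 (array([571. ,  -2.5]), array([82.5, 55.5]), 4.4) [568.9  -3.   35.5]
wrist stone_base 17222 (array([ 503.7, -235.1]), array([188.4,  87.5]), 6.0) [ 494.1 -231.5   13.6]
wrist stone_base 1056 (array([ 590.3, -225.7]), array([14.2, 80.1]), 6.0) [ 589.6 -225.7   20. ]
scene mark_red 847 (array([483.1, -46.1]), array([70.3, 68.3]), 5.3) [481.8 -47.7  11.7]
scene mark_yellow 747 (array([475. ,  27.7]), array([69.8, 67.6]), 3.8) [472.9  27.5  11.8]
scene whetstone 860 (array([581.2,  -1.1]), array([102.1,  57.4]), 6.7) [575.7  -4.   36.7]
scene stone_base 4676 (array([ 492.8, -235.9]), array([213.5,  86.9]), 6.1) [ 485.1 -239.6   14.6]
scene stone_base 841 (array([ 494.7, -235.9]), array([216.5,  79.9]), 6.1) [ 467.4 -240.5   20.7]
side mark_red 376 (array([482.3, -50.1]), array([63.7, 75.9]), 6.0) [481.2 -47.1  11.9]
side mark_yellow 458 (array([475.3,  28.3]), array([65.9, 69. ]), 8.0) [474.2  29.2  11.7]
side whetstone 492 (array([ 5.761e+02, -5.000e-01]), array([89.2, 60.1]), 6.4) [573.    3.1  36.6]
side stone_base 1090 (array([ 494.1, -233.8]), array([212.2,  90.6]), 6.6) [ 490.9 -227.3   14.9]
side stone_base 162 (array([ 494.1, -233. ]), array([211.4,  80.1]), 5.8) [ 489.8 -229.5   21.1]
red 4918 (array([480.2, -47.5]), array([64.8, 64.7]), 6.2) [479.4 -47.6  10.3]
yel 5027 (array([472.1,  28.3]), array([64.9, 65.2]), 6.0) [471.2  27.9  10.3]
stone 4661 (array([571. ,  -2.6]), array([81.5, 54.8]), 5.7) [569.   -2.6  35.5]
```

```bash
python3 -m inch '[0,0,0,0.08,0,0,-1, 0,0,0,0.18,0,0,-1, 0,0,0,0.28,0,0,-1, 0,0,0,0.38,0,0,-1, 0,0,0,0.46,0,0,-1, 0,0,0,0.52,0,0,-1, 0,0,0,0.55,0,0,-1, 0,0,0,0.56,0,0,-1, 0,0,0,0.564,0,0,-1, 0,0,0,0.564,0,0,-1]'
```

```text
clock: 18.42
ee_pos: [0.5632, -0.0035, 0.0168]
ee_rot: [-0.037, 0.706, 0.037, 0.707]
contact_force: [0.1, 0.6, -0.1]
finger_gap: 0.093
```

Down 2 mm more, close, and draw gently.

```bash
python3 -m inch '[0,0,0,0.008,0,0,-1, 0,0,0,0.008,0,0,0, 0,0,0,0.008,0,0,1, 0,0,0,0.008,0,0,1, 0,0,0,0.008,0,0,1, 0,0,0,0.008,0,0,1, 0,0,0,0.008,0,0,1, 0,0,0,0.008,0,0,1, 0,0,0,0.008,0,0,1, 0,0,0,0.008,0,0,1, 0,0,0,0.008,0,0,1]' 25
python3 -m inch '[0,0,0,0,0,-0.02,1, 0,0,0,0,0,-0.05,1, 0,0,0,0,0,-0.09,1, 0,0,0,0,0,-0.13,1, 0,0,0,0,0,-0.17,1, 0,0,0,0,0,-0.21,1, 0,0,0,0,0,-0.25,1, 0,0,0,0,0,-0.29,1, 0,0,0,0,0,-0.33,1, 0,0,0,0,0,-0.37,1, 0,0,0,0,0,-0.41,1, 0,0,0,0,0,-0.42,1]'
```

```text
clock: 19.33
ee_pos: [0.5625, -0.0035, 0.0139]
ee_rot: [-0.037, 0.706, 0.037, 0.706]
contact_force: [-1.6, -0.4, 1.2]
finger_gap: 0.056
clock: 20.33
ee_pos: [0.4569, -0.0146, 0.0139]
ee_rot: [-0.037, 0.706, 0.037, 0.706]
contact_force: [0.9, 0.2, 1.4]
finger_gap: 0.0558
```

```bash
python3 -m inch '[0,0,0,0,0,0,0.2, 0,0,0,0,0,0,-0.5, 0,0,0,0,0,0,-1, 0,0,0,0,0,0,-1, 0,0,0,0,0,0,-1, 0,0,0,-0.06,0,0,-1, 0,0,0,-0.16,0,0,-1, 0,0,0,-0.26,0,0,-1, 0,0,0,-0.36,0,0.03,-1, 0,0,0,-0.44,0,0.06,-1, 0,0,0,-0.48,0,0.08,-1, 0,0,0,-0.48,0,0.08,-1]'
python3 - <<'E'
from h import *
print(bot.sense()["ee_pos"])
for n in ["wrist","scene","side"]:
    p=snapshot(n);W=world(p);cv2.imwrite(f"pics/{n}5.png",p["image"])
    hsv=cv2.cvtColor(p["image"],cv2.COLOR_BGR2HSV)
    q=pts(p,"whetstone",.031,.042)
    if len(q)>20: print(n,len(q),rect(q),np.round(q.mean(0)*1000,1))
    m=(abs(W[...,2]-.036)<.005)&(abs(W[...,1])<.06)&(W[...,0]>.35)&(W[...,0]<.62)&(hsv[...,1]>80)&(hsv[...,0]<12); q=W[m]
    if len(q)>20: print(n,"col",len(q),rect(q),np.round(q.mean(0)*1000,1))
E
```

```text
clock: 21.33
ee_pos: [0.4806, -0.0126, 0.1366]
ee_rot: [-0.038, 0.704, 0.037, 0.708]
contact_force: [1.2, 0.5, 0.2]
finger_gap: 0.0932
[ 0.48060415 -0.01255013  0.13657098]
wrist 10218 (array([504.4, -10. ]), array([159.7,  56.1]), 5.9) [497.5 -10.7  35.5]
wrist col 10061 (array([503.8, -10.2]), array([158.6,  55.7]), 6.0) [496.9 -10.8  35.5]
scene 1708 (array([505.8,  -9.1]), array([163.2,  58.5]), 5.8) [497.3 -13.2  36.6]
scene col 1702 (array([505.9,  -9.9]), array([163.2,  56.9]), 5.8) [497.5 -13.4  36.6]
side 1008 (array([506.8,  -8.8]), array([160.2,  61.9]), 5.7) [502.   -3.7  36.4]
side col 990 (array([506.2,  -8.8]), array([159.1,  61.9]), 5.7) [501.9  -3.2  36.4]
```

View pics/scene5.png

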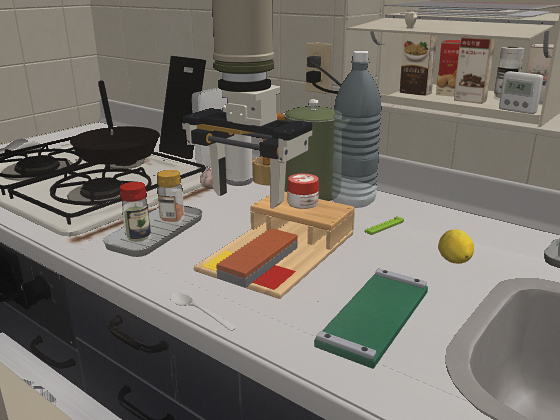

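View pics/wrist5.png

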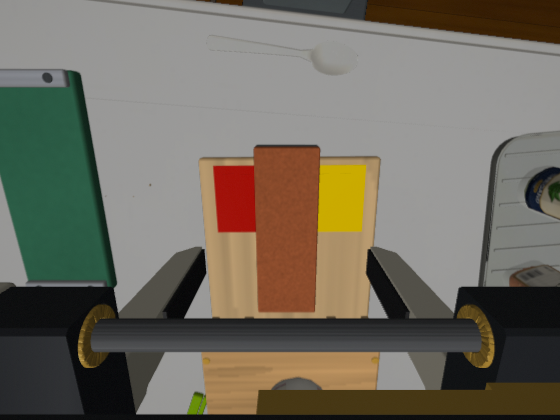

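The stone lies drawn out, fully clear of the roof, centred near (504,-10) mm (wrist rows 147–312). Regripping at its middle.

```bash
python3 -m inch '[0,0,0,0.06,0,0.06,-1, 0,0,0,0.16,0,0.096,-1, 0,0,0,0.26,0,0.096,-1, 0,0,0,0.36,0,0.096,-1, 0,0,0,0.43,0,0.096,-1, 0,0,0,0.466,0,0.096,-1, 0,0,0,0.478,0,0.096,-1, 0,0,0,0.478,0,0.096,-1, 0,0,0,0.478,0,0.096,-1]'
```

```text
clock: 22.38
ee_pos: [0.5025, -0.01, 0.0153]
ee_rot: [-0.037, 0.706, 0.037, 0.706]
contact_force: [0.0, -0.3, -0.5]
finger_gap: 0.0929
```

```bash
python3 -m inch '[0,0,0,0.004,0,0.008,-1, 0,0,0,0.004,0,0.008,0, 0,0,0,0.004,0,0.008,1, 0,0,0,0.004,0,0.008,1, 0,0,0,0.004,0,0.008,1, 0,0,0,0.004,0,0.008,1, 0,0,0,0.004,0,0.008,1, 0,0,0,0.004,0,0.008,1, 0,0,0,0.004,0,0.008,1, 0,0,0,0.004,0,0.008,1, 0,0,0,0.004,0,0.008,1]' 50
python3 -m inch '[0,0,0,-0.02,0,0,1, 0,0,0,-0.06,0,0,1, 0,0,0,-0.12,0,0,1, 0,0,0,-0.18,0,0,1, 0,0,0,-0.22,0,0,1, 0,0,0,-0.22,0,0,1, 0,0,0,-0.22,0,0,1]'
python3 - <<'E'
from h import *
s=bot.sense();e=s["ee_pos"];R=rotm();print(e,s["finger_gap"],s["contact_force"])
print(np.round(R,4))
for n in ["scene","side"]:
    p=snapshot(n);cv2.imwrite(f"pics/{n}6.png",p["image"])
    q=pts(p,"whetstone"); q=q[q[:,2]>np.percentile(q[:,2],90)-.012]
    print(n,rect(q),np.percentile(q[:,2],[5,50,95]))
    hsv=cv2.cvtColor(p["image"],cv2.COLOR_BGR2HSV);W=world(p)
    m=(abs(W[...,2]-.091)<.02)&(abs(W[...,1]+.01)<.06)&(W[...,0]>.35)&(W[...,0]<.62)&(hsv[...,1]>80)&(hsv[...,0]<12); q=W[m]
    print(rect(q),np.round(q.mean(0),4), np.polyfit(q[:,0],q[:,2],1))
E
```

```text
clock: 23.3
ee_pos: [0.5038, -0.0097, 0.0134]
ee_rot: [-0.037, 0.706, 0.037, 0.706]
contact_force: [-0.9, 0.4, 0.8]
finger_gap: 0.0558
clock: 23.88
ee_pos: [0.5045, -0.0098, 0.0692]
ee_rot: [-0.037, 0.705, 0.037, 0.707]
contact_force: [-0.3, -0.4, -2.5]
finger_gap: 0.0559
[ 0.50450132 -0.00976295  0.06919618] 0.055918479950373544 [-0.29221671 -0.4250073  -2.52110498]
[[ 1.800e-03 -1.050e-01  9.945e-01]
 [-2.000e-04  9.945e-01  1.050e-01]
 [-1.000e+00 -4.000e-04  1.800e-03]]
scene (array([505.7,  -2.9]), array([163.8,  72.3]), 5.8) [0.08288    0.09238532 0.0936597 ]
(array([506.2,  -4.8]), array([163. ,  68.1]), 6.0) [ 0.485  -0.0146  0.0917] [0.00969174 0.08695186]
side (array([505.2,  -8.1]), array([159.5,  60.3]), 6.0) [0.08080473 0.09076183 0.09209895]
(array([505.5,  -8.6]), array([159.3,  61.2]), 6.2) [ 0.4978 -0.0008  0.0898] [0.00236834 0.0885862 ]
```

View pics/scene6.png

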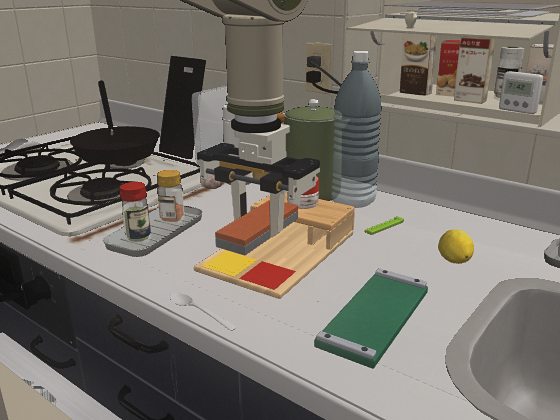

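The stone is held level above the board (scene (225,255)), jars still in the tray. Carrying it over the base.

```bash
python3 -m inch '[0,0,0,0,-0.04,0,1, 0,0,0,0,-0.1,-0.02,1, 0,0,0,0,-0.2,-0.04,1, 0,0,0,0,-0.31,-0.06,1, 0,0,0,0,-0.42,-0.08,1, 0,0,0,0,-0.53,-0.1,1, 0,0,0,0,-0.64,-0.12,1, 0,0,0,0,-0.74,-0.14,1, 0,0,0,0,-0.82,-0.145,1, 0,0,0,0,-0.87,-0.145,1, 0,0,0,0,-0.893,-0.145,1, 0,0,0,0,-0.893,-0.145,1]'
python3 -m inch '[0,0,0,0,0,0,1, 0,0,0,0,0,0,1, 0,0,0,0,0,0,1]'
python3 - <<'E'
from h import *
s=bot.sense();e=s["ee_pos"];R=rotm();print(e,s["finger_gap"],s["contact_force"])
print(np.round(R,4))
for n in ["scene","side","wrist"]:
    p=snapshot(n);cv2.imwrite(f"pics/{n}7.png",p["image"])
    hsv=cv2.cvtColor(p["image"],cv2.COLOR_BGR2HSV);W=world(p)
    m=(abs(W[...,2]-.091)<.02)&(abs(W[...,1]+.235)<.06)&(W[...,0]>.35)&(W[...,0]<.62)&(hsv[...,1]>80)&(hsv[...,0]<12); q=W[m]
    if len(q): print(n,rect(q),np.round(q.mean(0),4))
E
```

```text
clock: 25.08
ee_pos: [0.4911, -0.2365, 0.0681]
ee_rot: [-0.037, 0.706, 0.037, 0.706]
contact_force: [0.4, 1.0, -1.8]
finger_gap: 0.0559
clock: 25.33
ee_pos: [0.4913, -0.2343, 0.0682]
ee_rot: [-0.037, 0.706, 0.038, 0.706]
contact_force: [-0.3, 0.3, -3.5]
finger_gap: 0.0554
[ 0.49125932 -0.23432789  0.06823329] 0.05543866860980821 [-0.33664959  0.33009692 -3.47163608]
[[-3.000e-04 -1.063e-01  9.943e-01]
 [ 5.000e-04  9.943e-01  1.063e-01]
 [-1.000e+00  5.000e-04 -3.000e-04]]
scene (array([ 493.3, -233.6]), array([164.2,  57. ]), 6.1) [ 0.4717 -0.2359  0.0908]
side (array([ 492.4, -225. ]), array([160.4,  74.3]), 8.1) [ 0.4882 -0.2247  0.0905]
wrist (array([ 486.4, -235.2]), array([148.1,  57.3]), 6.0) [ 0.4702 -0.2369  0.0904]
```

View pics/wrist7.png

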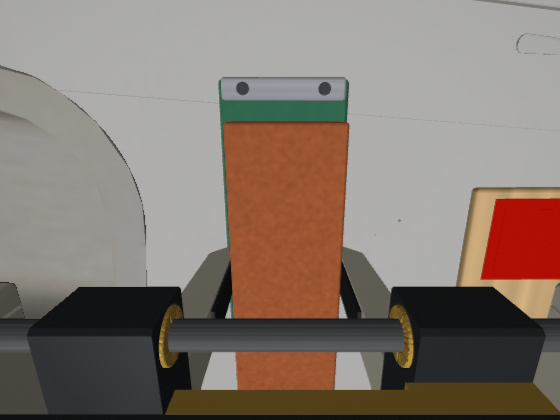

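View pics/scene7.png

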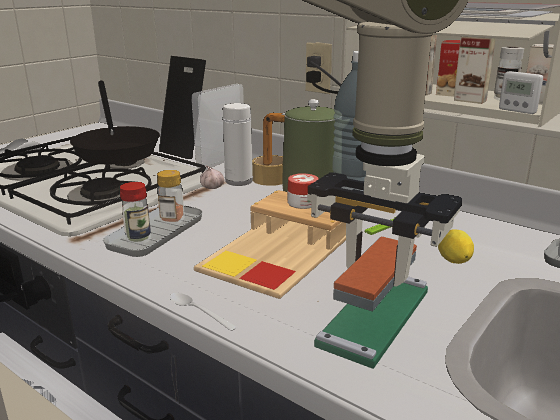

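Wrist and scene views show the stone parallel over the base, near stop visible at row 88. Lowering with 1.2 mm sideways correction.

```bash
python3 -m inch '[0,0,0,0.04,-0.005,0,1, 0,0,0,0.1,-0.005,0,1, 0,0,0,0.15,-0.005,0,1, 0,0,0,0.18,-0.005,0,1, 0,0,0,0.19,-0.005,0,1, 0,0,0,0.196,-0.005,0,1, 0,0,0,0.2,-0.005,0,1, 0,0,0,0.2,-0.005,0,1, 0,0,0,0.2,-0.005,0,1]'
```

```text
clock: 26.23
ee_pos: [0.4918, -0.237, 0.019]
ee_rot: [-0.037, 0.706, 0.037, 0.706]
contact_force: [-0.9, -0.2, -2.6]
finger_gap: 0.0558
```

```bash
python3 -m inch '[0,0,0,0.003,0.004,0,1, 0,0,0,0.006,0.004,0,1, 0,0,0,0.006,0.004,0,1, 0,0,0,0.006,0.004,0,1]'
```

```text
clock: 26.57
ee_pos: [0.4917, -0.2359, 0.0174]
ee_rot: [-0.037, 0.706, 0.037, 0.706]
contact_force: [-0.2, 1.7, 2.0]
finger_gap: 0.0555
```

```bash
python3 -m inch '[0,0,0,0,0,0,0.2, 0,0,0,0,0,0,-0.4, 0,0,0,0,0,0,-0.8, 0,0,0,0,0,0,-0.9, 0,0,0,0,0,0,-0.9, 0,0,0,0,0,0,-0.9, 0,0,0,-0.06,0,0,-0.9, 0,0,0,-0.16,0,0,-0.9, 0,0,0,-0.28,0,0,-0.9, 0,0,0,-0.42,0,0,-1, 0,0,0,-0.52,0,0,-1, 0,0,0,-0.56,0,0,-1]' 25
python3 - <<'E'
from h import *
print(bot.sense()["ee_pos"])
for n in ["scene","side","wrist"]:
    p=snapshot(n);cv2.imwrite(f"pics/{n}8.png",p["image"])
    hsv=cv2.cvtColor(p["image"],cv2.COLOR_BGR2HSV);W=world(p)
    m=(abs(W[...,2]-.040)<.006)&(abs(W[...,1]+.235)<.06)&(W[...,0]>.35)&(W[...,0]<.62)&(hsv[...,1]>80)&(hsv[...,0]<12); q=W[m]
    if len(q): print(n,rect(q),np.round(q.mean(0),4))
    q=pts(p,"stone_base",.016,.024); print(rect(q) if len(q)>20 else 0)
    q=pts(p,"stone_base",.010,.024); print(rect(q) if len(q)>20 else 0)
E
```

```text
clock: 27.57
ee_pos: [0.4933, -0.237, 0.1618]
ee_rot: [-0.038, 0.704, 0.036, 0.708]
contact_force: [0.7, 0.0, -0.2]
finger_gap: 0.0928
[ 0.49325874 -0.23695739  0.16178491]
scene (array([ 493.4, -235.6]), array([163. ,  56.6]), 5.9) [ 0.4836 -0.2385  0.0404]
(array([ 492.9, -237.8]), array([213.4,  80.1]), 4.6)
(array([ 492.5, -236.6]), array([212.9,  85.5]), 5.7)
side (array([ 494.4, -233.7]), array([159.1,  63.5]), 7.2) [ 0.4902 -0.2275  0.0403]
(array([ 492.8, -229.2]), array([211.2,  79.3]), 8.1)
(array([ 493.2, -231.8]), array([210.2,  87.6]), 6.1)
wrist (array([ 492.4, -236.1]), array([158.3,  55.2]), 6.0) [ 0.486  -0.2368  0.0395]
(array([ 492.3, -236.4]), array([210.8,  79.9]), 6.0)
(array([ 492.3, -236.7]), array([210.9,  85.9]), 5.9)
```

View pics/wrist8.png

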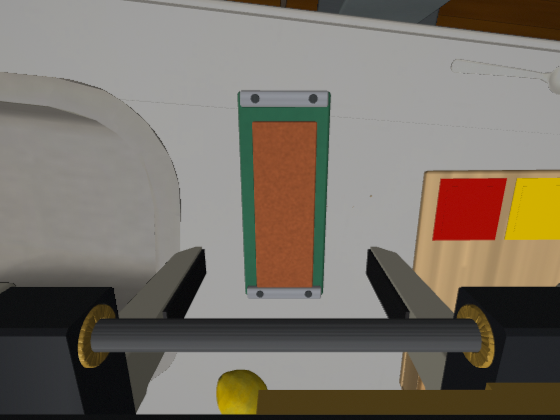

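View pics/scene8.png

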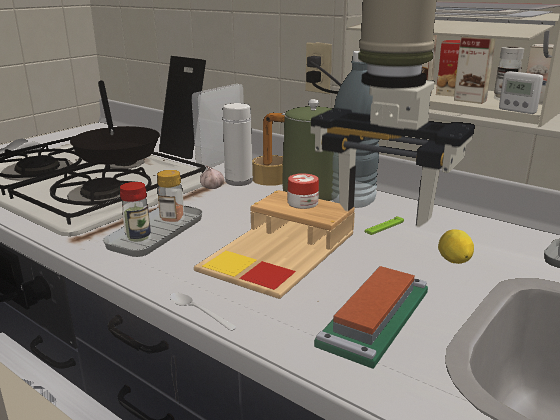

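The stone is flat on the base, centred to within about 1 mm along its length and across (wrist rows 122–288 between the stops at 98 and 294). Next I'll turn back and fetch the red jar.

```bash
python3 -m inch '[0.06,0,0,0,0.06,0,-1, 0.12,0,0,0,0.16,0,-1, 0.18,0,0,0,0.28,0,-1, 0.24,0,0,0,0.4,0,-1, 0.3,0,0,0,0.52,0,-1, 0.36,0,0,0,0.64,0,-1, 0.42,0,0,0,0.76,0,-1, 0.48,0,0,0,0.86,0,-1, 0.54,0,0,0,0.94,0,-1, 0.6,0,0,0,0.98,0,-1, 0.66,0,0,0,0.98,0,-1, 0.72,0,0,0,0.98,0,-1]'
python3 -m inch '[0.06,0,0,0,0,0,-1, 0.118,0,0,0,0,0,-1, 0.118,0,0,0,0,0,-1, 0.118,0,0,0,0,0,-1]'
python3 - <<'E'
from h import *
s=bot.sense();print(s["ee_pos"],np.round(rotm(),4))
E
```

```text
clock: 29.02
ee_pos: [0.465, 0.0089, 0.1561]
ee_rot: [0.439, 0.555, -0.439, 0.554]
contact_force: [-0.5, -0.9, 0.5]
finger_gap: 0.0927
clock: 29.35
ee_pos: [0.4652, 0.0079, 0.1563]
ee_rot: [0.499, 0.501, -0.499, 0.501]
contact_force: [-0.6, -0.2, 0.1]
finger_gap: 0.0929
[0.46517449 0.00794768 0.15629884] [[-1.0e-03  1.0e+00  3.7e-03]
 [ 1.0e-04  3.7e-03 -1.0e+00]
 [-1.0e+00 -1.0e-03 -1.0e-04]]
```

```bash
python3 -m inch '[0,0,0,0,-0.01,-0.06,-1, 0,0,0,0,-0.03,-0.18,-1, 0,0,0,0,-0.05,-0.32,-0.6, 0,0,0,0,-0.07,-0.46,-0.6, 0,0,0,0,-0.09,-0.6,-0.6, 0,0,0,0,-0.09,-0.72,-0.6, 0,0,0,0,-0.09,-0.82,-0.6, 0,0,0,0,-0.09,-0.87,-0.6, 0,0,0,0,-0.09,-0.882,-0.6, 0,0,0,0,-0.09,-0.882,-0.6, 0,0,0,0,-0.09,-0.882,-0.6, 0,0,0,0,-0.09,-0.882,-0.6]'
```

```text
clock: 30.35
ee_pos: [0.4432, 0.2271, 0.1567]
ee_rot: [-0.5, -0.5, 0.5, -0.5]
contact_force: [0.4, 0.9, 0.3]
finger_gap: 0.0743
```

```bash
python3 -m inch '[0,0,0,0.08,0,-0.004,-0.6, 0,0,0,0.18,0,-0.004,-0.6, 0,0,0,0.28,0,-0.004,-0.6, 0,0,0,0.36,0,-0.004,-0.6, 0,0,0,0.41,0,-0.004,-0.6, 0,0,0,0.428,0,-0.004,-0.6, 0,0,0,0.428,0,-0.004,-0.6, 0,0,0,0.428,0,-0.004,0.3, 0,0,0,0.428,0,-0.004,1, 0,0,0,0.428,0,-0.004,1, 0,0,0,0.428,0,-0.004,1, 0,0,0,0.428,0,-0.004,1]' 25
python3 -m inch '[0,0,0,0,0,0,1, 0,0,0,0,0,0,1, 0,0,0,0,0,0,1, 0,0,0,-0.02,0,0,1, 0,0,0,-0.06,0,0,1, 0,0,0,-0.12,0,0,1, 0,0,0,-0.18,0,0,1, 0,0,0,-0.22,0,0,1, 0,0,0,-0.22,0,0,1]'
```

```text
clock: 31.35
ee_pos: [0.4435, 0.2296, 0.0507]
ee_rot: [0.5, 0.5, -0.5, 0.5]
contact_force: [-1.2, -0.4, 1.3]
finger_gap: 0.0456
clock: 32.1
ee_pos: [0.4448, 0.2301, 0.1079]
ee_rot: [0.501, 0.499, -0.499, 0.501]
contact_force: [0.2, -0.3, -1.8]
finger_gap: 0.0444
```

```bash
python3 -m inch '[0,0,0,0,0,0.04,1, 0,0,0,0,0,0.12,1, 0,0,0,0,0,0.22,1, 0,0,0,0,0,0.34,1, 0,0,0,0,0.03,0.46,1, 0,0,0,0,0.06,0.58,1, 0,0,0,0,0.09,0.7,1, 0,0,0,0,0.12,0.82,1, 0,0,0,0,0.146,0.92,1, 0,0,0,0,0.146,0.97,1]'
python3 -m inch '[0,0,0,0,0,0.06,1, 0,0,0,0,0,0.11,1, 0,0,0,0,0,0.136,1, 0,0,0,0,0,0.136,1, 0,0,0,0,0,0.136,1, 0,0,0,0,0,0.136,1]'
python3 - <<'E'
from h import *
s=bot.sense();print(s["ee_pos"],s["ee_rot"],s["finger_gap"])
for n in ["side","scene"]:
    p=snapshot(n)
    cv2.imwrite(f"pics/{n}9.png",p["image"])
    for t in ["jar_yellow","jar_red"]:
        q=pts(p,t,er=1); print(n,t,np.round(np.percentile(q,[2,50,98],axis=0),3).tolist(),circ(q,.0225))
    for t in ["mark_red","mark_yellow"]:
        q=pts(p,t,.006,.015); print(t,rect(q))
E
```

```text
clock: 32.93
ee_pos: [0.4792, -0.0165, 0.1038]
ee_rot: [-0.5, -0.5, 0.501, -0.499]
contact_force: [0.3, 0.9, -0.5]
finger_gap: 0.0446
clock: 33.43
ee_pos: [0.4792, -0.0466, 0.1045]
ee_rot: [0.5, 0.5, -0.5, 0.5]
contact_force: [0.1, -0.3, -1.6]
finger_gap: 0.0442
[ 0.47915328 -0.04659878  0.10448368] [ 0.49989834  0.5003107  -0.50002028  0.49977052] 0.044184359346735196
side jar_yellow [[0.516, 0.238, 0.013], [0.53, 0.262, 0.066], [0.552, 0.27, 0.107]] (array([541. , 245.4]), 4.0)
side jar_red [[0.459, -0.048, 0.067], [0.474, -0.029, 0.118], [0.494, -0.023, 0.168]] (array([480.5, -48. ]), 3.4)
mark_red (array([484. , -47.8]), array([69.1, 75.7]), 3.9)
mark_yellow (array([474.6,  27.6]), array([66.1, 70.7]), 8.5)
scene jar_yellow [[0.516, 0.221, 0.013], [0.528, 0.23, 0.063], [0.557, 0.252, 0.107]] (array([541.1, 245.9]), 12.0)
scene jar_red [[0.457, -0.071, 0.067], [0.467, -0.064, 0.117], [0.487, -0.042, 0.169]] (array([480.2, -46.8]), 3.4)
mark_red (array([481.9, -46. ]), array([68.4, 69.2]), 7.2)
mark_yellow (array([475.6,  29.3]), array([69.7, 69.2]), 8.3)
```

View pics/scene9.png

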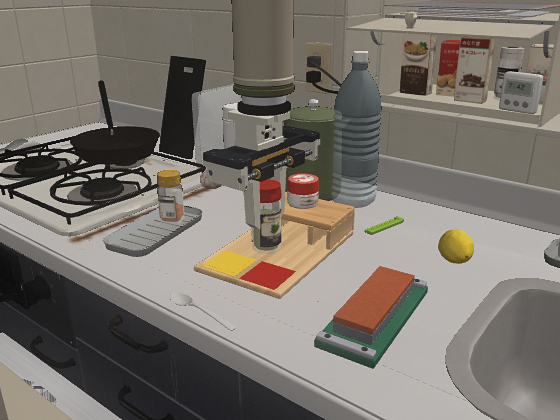

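Red jar upright above its square (scene (267,215)). Lowering.

```bash
python3 -m inch '[0,0,0,0.05,0.003,0,1, 0,0,0,0.1,0.003,0,1, 0,0,0,0.15,0.003,0,1, 0,0,0,0.175,0.003,0,1, 0,0,0,0.185,0.003,0,1, 0,0,0,0.19,0.003,0,1, 0,0,0,0.19,0.003,0,1, 0,0,0,0.19,0.003,0,1]'
```

```text
clock: 34.6
ee_pos: [0.4808, -0.0472, 0.0581]
ee_rot: [0.5, 0.5, -0.5, 0.5]
contact_force: [-0.1, 0.3, -1.2]
finger_gap: 0.0446
```

```bash
python3 -m inch '[0,0,0,0.004,0,0,1, 0,0,0,0.008,0,0,1, 0,0,0,0.008,0,0,1, 0,0,0,0.008,0,0,1]'
```

```text
clock: 34.93
ee_pos: [0.4805, -0.0472, 0.0556]
ee_rot: [0.5, 0.5, -0.5, 0.5]
contact_force: [0.3, 0.1, -1.1]
finger_gap: 0.0441
```

```bash
python3 -m inch '[0,0,0,0.003,0,0,1, 0,0,0,0.006,0,0,1, 0,0,0,0.006,0,0,1, 0,0,0,0.006,0,0,1]'
```

```text
clock: 35.27
ee_pos: [0.4806, -0.0472, 0.0555]
ee_rot: [0.5, 0.5, -0.5, 0.5]
contact_force: [-6.9, 0.6, 14.6]
finger_gap: 0.0444
```

```bash
python3 -m inch '[0,0,0,-0.005,0,0,1, 0,0,0,-0.005,0,0,0.4, 0,0,0,-0.005,0,0,-0.2, 0,0,0,-0.005,0,0,-0.5, 0,0,0,-0.005,0,0,-0.6, 0,0,0,-0.005,0,0,-0.6, 0,0,0,-0.05,0,0,-0.6, 0,0,0,-0.14,0,0,-0.6, 0,0,0,-0.24,0,0,-0.6, 0,0,0,-0.34,0,0,-0.6, 0,0,0,-0.42,0,0,-0.6, 0,0,0,-0.42,0,0,-0.6]'
python3 -m inch '[0,0,0,0,0,-0.06,-0.6, 0,0,0,0,0.02,-0.16,-0.6, 0,0,0,0,0.06,-0.3,-0.6, 0,0,0,0,0.1,-0.44,-0.6, 0,0,0,0,0.14,-0.58,-0.6, 0,0,0,0,0.18,-0.72,-0.6, 0,0,0,0,0.22,-0.86,-0.6, 0,0,0,0,0.241,-0.95,-0.6, 0,0,0,0,0.241,-1,-0.6]'
python3 -m inch '[0,0,0,0,0,-0.08,-0.6, 0,0,0,0,0,-0.15,-0.6, 0,0,0,0,0,-0.171,-0.6, 0,0,0,0,0,-0.171,-0.6, 0,0,0,0,0,-0.171,-0.6, 0,0,0,0,0,-0.171,-0.6]'
python3 - <<'E'
from h import *
for n in ["side","scene"]:
    p=snapshot(n)
    cv2.imwrite(f"pics/{n}10.png",p["image"])
    for t in ["jar_red"]:
        q=pts(p,t,er=1); print(n,t,np.round(np.percentile(q,[2,50,98],axis=0),3).tolist(),circ(q,.0225))
E
```

```text
clock: 36.27
ee_pos: [0.4832, -0.0477, 0.1649]
ee_rot: [0.502, 0.498, -0.498, 0.502]
contact_force: [0.3, -0.4, 0.9]
finger_gap: 0.0746
clock: 37.02
ee_pos: [0.5407, 0.2057, 0.1588]
ee_rot: [0.5, 0.501, -0.499, 0.5]
contact_force: [-0.7, 0.5, 0.2]
finger_gap: 0.0744
clock: 37.52
ee_pos: [0.5405, 0.2444, 0.1588]
ee_rot: [-0.5, -0.5, 0.5, -0.5]
contact_force: [-0.5, -0.1, -0.5]
finger_gap: 0.0746
side jar_red [[0.46, -0.05, 0.019], [0.474, -0.03, 0.073], [0.495, -0.024, 0.119]] (array([465.8, -12.3]), 6.9)
scene jar_red [[0.458, -0.071, 0.018], [0.465, -0.06, 0.077], [0.49, -0.036, 0.119]] (array([481.7, -47.7]), 3.7)
```

View pics/scene10.png

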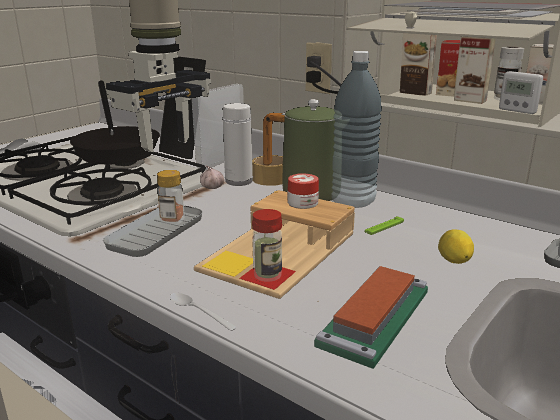

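The red jar stands upright on the red square (scene (245,267)). Gripping the yellow jar.

```bash
python3 -m inch '[0,0,0,0.08,0,-0.004,-0.6, 0,0,0,0.18,0,-0.004,-0.6, 0,0,0,0.28,0,-0.004,-0.6, 0,0,0,0.37,0,-0.004,-0.6, 0,0,0,0.42,0,-0.004,-0.6, 0,0,0,0.442,0,-0.004,-0.6, 0,0,0,0.442,0,-0.004,-0.6, 0,0,0,0.442,0,-0.004,0.3, 0,0,0,0.442,0,-0.004,1, 0,0,0,0.442,0,-0.004,1, 0,0,0,0.442,0,-0.004,1, 0,0,0,0.442,0,-0.004,1]' 25
python3 -m inch '[0,0,0,0,0,0,1, 0,0,0,0,0,0,1, 0,0,0,0,0,0,1, 0,0,0,-0.02,0,0,1, 0,0,0,-0.06,0,0,1, 0,0,0,-0.12,0,0,1, 0,0,0,-0.18,0,0,1, 0,0,0,-0.22,0,0,1, 0,0,0,-0.22,0,0,1]'
```

```text
clock: 38.72
ee_pos: [0.5413, 0.247, 0.0496]
ee_rot: [0.501, 0.5, -0.499, 0.5]
contact_force: [0.0, 0.3, 3.5]
finger_gap: 0.049
clock: 39.47
ee_pos: [0.5423, 0.2473, 0.1067]
ee_rot: [0.501, 0.499, -0.499, 0.501]
contact_force: [0.3, 0.5, -1.1]
finger_gap: 0.0487
```

```bash
python3 -m inch '[0,0,0,0,-0.01,0.04,1, 0,0,0,0,-0.03,0.12,1, 0,0,0,0,-0.06,0.22,1, 0,0,0,0,-0.1,0.34,1, 0,0,0,0,-0.14,0.46,1, 0,0,0,0,-0.18,0.58,1, 0,0,0,0,-0.22,0.7,1, 0,0,0,0,-0.25,0.79,1, 0,0,0,0,-0.27,0.85,1, 0,0,0,0,-0.277,0.873,1, 0,0,0,0,-0.277,0.873,1, 0,0,0,0,-0.277,0.873,1]'
python3 -m inch '[0,0,0,0,0,0,1,0,0,0,0,0,0,1]'
python3 - <<'E'
from h import *
s=bot.sense();print(s["ee_pos"],s["ee_rot"],s["finger_gap"])
for n in ["side","scene"]:
    p=snapshot(n)
    cv2.imwrite(f"pics/{n}11.png",p["image"])
    for t in ["jar_yellow"]:
        q=pts(p,t,er=1); print(n,t,np.round(np.percentile(q,[2,50,98],axis=0),3).tolist(),circ(q,.0225))
E
```

```text
clock: 40.47
ee_pos: [0.471, 0.0285, 0.1029]
ee_rot: [-0.5, -0.5, 0.5, -0.5]
contact_force: [0.7, 0.1, -1.4]
finger_gap: 0.0488
clock: 40.63
ee_pos: [0.4714, 0.0293, 0.1032]
ee_rot: [0.5, 0.5, -0.5, 0.5]
contact_force: [-1.2, -0.0, -0.1]
finger_gap: 0.0487
[0.47139074 0.02926543 0.10321251] [ 0.49970252  0.50041388 -0.49972395  0.50015928] 0.04870301197941173
side jar_yellow [[0.449, 0.024, 0.065], [0.465, 0.046, 0.116], [0.485, 0.053, 0.161]] (array([472.7,  28.1]), 3.6)
scene jar_yellow [[0.447, 0.003, 0.066], [0.459, 0.012, 0.113], [0.484, 0.034, 0.161]] (array([471.6,  28. ]), 3.9)
```

View pics/side11.png

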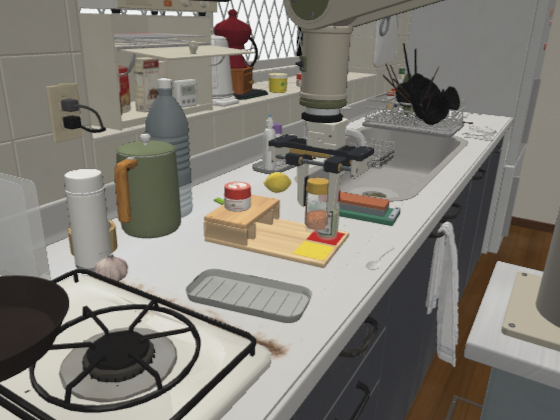

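Yellow jar upright above its square (side (207,318)). Lowering.

```bash
python3 -m inch '[0,0,0,0.05,0,0,1, 0,0,0,0.1,0,0,1, 0,0,0,0.15,0,0,1, 0,0,0,0.175,0,0,1, 0,0,0,0.185,0,0,1, 0,0,0,0.19,0,0,1, 0,0,0,0.192,0,0,1, 0,0,0,0.192,0,0,1]'
python3 -m inch '[0,0,0,0.003,0,0,1, 0,0,0,0.003,0,0,1, 0,0,0,0.003,0,0,1]'
```

```text
clock: 41.5
ee_pos: [0.4718, 0.0284, 0.056]
ee_rot: [0.5, 0.5, -0.5, 0.5]
contact_force: [-0.2, 0.5, -1.2]
finger_gap: 0.049
clock: 41.75
ee_pos: [0.4716, 0.0284, 0.055]
ee_rot: [0.5, 0.5, -0.5, 0.5]
contact_force: [-0.4, -0.3, -1.0]
finger_gap: 0.0488
```

```bash
python3 -m inch '[0,0,0,0.003,0,0,1, 0,0,0,0.004,0,0,1, 0,0,0,0.004,0,0,1]'
```

```text
clock: 42.0
ee_pos: [0.4716, 0.0284, 0.0546]
ee_rot: [0.5, 0.5, -0.5, 0.5]
contact_force: [-2.9, -0.1, 6.0]
finger_gap: 0.0488
```

```bash
python3 -m inch '[0,0,0,-0.002,0,0,0.4, 0,0,0,-0.002,0,0,-0.2, 0,0,0,-0.002,0,0,-0.5, 0,0,0,-0.002,0,0,-0.6, 0,0,0,-0.002,0,0,-0.6, 0,0,0,-0.05,0,0,-0.6, 0,0,0,-0.14,0,0,-0.6, 0,0,0,-0.24,0,0,-0.6, 0,0,0,-0.34,0,0,-0.6, 0,0,0,-0.44,0,0,-0.6, 0,0,0,-0.56,0,0,-0.6, 0,0,0,-0.66,0,0,-0.6]'
python3 -m inch '[0,0,0,0,0.1,0,-1, 0,0,0,0,0.24,0,-1, 0,0,0,0,0.38,0,-1, 0,0,0,0,0.48,0.06,-1, 0,0,0,0,0.5,0.12,-1, 0,0,0,0,0.5,0.12,-1, 0,0,0,0,0.5,0.12,-1]'
python3 - <<'E'
from h import *
print(bot.sense()["ee_pos"])
for n in ["side","scene","wrist"]:
    p=snapshot(n)
    cv2.imwrite(f"pics/{n}12.png",p["image"])
    W=world(p);hsv=cv2.cvtColor(p["image"],cv2.COLOR_BGR2HSV)
    m=(abs(W[...,2]-.040)<.006)&(abs(W[...,1]+.235)<.06)&(W[...,0]>.35)&(W[...,0]<.62)&(hsv[...,1]>80)&(hsv[...,0]<12); q=W[m]
    if len(q)>20: print(n,"stone",rect(q))
    for t in ["jar_yellow","jar_red"]:
        q=pts(p,t,.02,.08,er=1); print(n,t,len(q) and circ(q,.0225)); q=pts(p,t,.1,.2);print(len(q) and (rect(q),q[:,2].max()))
    q=pts(p,"pot",.104,.114); print("pot",rect(q) if len(q) else 0)
E
```

```text
clock: 43.0
ee_pos: [0.4713, 0.0284, 0.2205]
ee_rot: [0.5, 0.5, -0.5, 0.5]
contact_force: [0.1, 0.3, 1.0]
finger_gap: 0.0743
clock: 43.58
ee_pos: [0.5958, -0.0023, 0.218]
ee_rot: [-0.5, -0.5, 0.501, -0.499]
contact_force: [0.0, -0.2, 0.2]
finger_gap: 0.0932
[ 0.59583795 -0.00227055  0.21798444]
side stone (array([ 477.5, -236.2]), array([126.2,  60. ]), 5.5)
side jar_yellow (array([472.4,  27.8]), 2.0)
((array([470.6,  31.1]), array([41.3, 41.4]), 30.0), np.float64(0.11319023701786414))
side jar_red (array([ 379.3, -238.3]), 7.5)
0
pot 0
scene stone (array([ 493.9, -235.3]), array([163.3,  56.8]), 6.0)
scene jar_yellow (array([471. ,  26.7]), 1.7)
((array([470.6,  25.6]), array([44.1, 44.1]), 7.1), np.float64(0.11353508522905192))
scene jar_red (array([481.6, -48.2]), 1.1)
((array([479.2, -48.9]), array([44.1, 44. ]), 66.1), np.float64(0.12064980591109564))
pot (array([665.9,  15.9]), array([55.6, 54.6]), 16.6)
wrist stone (array([ 492.6, -238.4]), array([159.5,  51. ]), 6.1)
wrist jar_yellow (array([471.3,  27. ]), 1.4)
((array([470.4,  26.8]), array([43. , 43.2]), 48.0), np.float64(0.11272336920375398))
wrist jar_red (array([478.8, -48.2]), 0.4)
((array([475.6, -42.1]), array([45.6, 31.3]), 34.5), np.float64(0.11963342249610268))
pot (array([666.3,  17.3]), array([55.1, 56.6]), 45.3)
```

View pics/scene12.png

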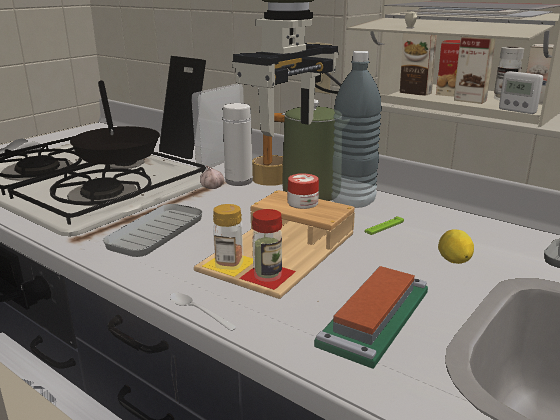

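View pics/wrist12.png

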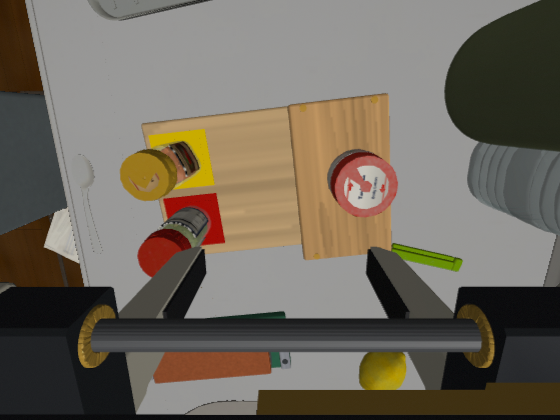

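The last views show both jars upright and centred on their squares, the stone between the stops, and the pot where it was. Handing in.

```bash
python3 -c "
from rig import bot, job
print(bot.sense()['clock'], job.finish_job())"
```

```text
the job is handed in; nothing more can be done
44.4833 None
```

The job is done and handed in at 44.5 s of the 144 s allowed, in the order asked. I put both jars upright in the tray. Then I drew the stone out 105 mm, regripped it at its middle and laid it on the base. Last, I returned the red jar and then the mustard one to their squares. `finish_job` reports no verdict.

What my last checks showed:
- **Stone:** flat on the base, orange side up. Measured right after placing, its centre was within about 1 mm of the base's centre and it lay parallel to the base.
- **Jars:** both upright. The mustard-lidded one is about 1 mm from the middle of its square, the red-lidded one 1–2 mm.
- **Pot:** its position is unchanged to about 1 mm.
- **Forces:** the highest I read was about 16 N, when the red jar touched the board. These are readings at the end of each move, so short peaks in between are not covered.

Some checks disagreed:
- In the last side-camera picture, the network's "red jar" lay out by the stone base, because the other jar hid the real one.
- That picture and the last wrist picture showed only part of the stone. In the wrist picture its centre came out 2–3 mm off sideways.
- The scene camera saw the red jar and the stone well, and it agreed with the earlier clear views.

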